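# Retrieve a sink stopper from under a wire shelf with a reacher

### The job

The sink's rubber stopper has slid under the low wire shelf: push in the yellow lock button of the reacher so that its jaws spring open, then take the reacher by its handle and trigger, reach in under the shelf with it and squeeze the trigger to grip the stopper where it lies. Draw it out, lower it still gripped close to the floor of the metal tray, let it go there, and lay the reacher flat on the worktop. Squeeze gently, keep your own fingers off the stopper, and leave the tray, jar, bottle and cup where they stand.

Things in the scene. Friction and masses are not known exactly. Their poses are not given: they have to be found in the camera images.
- reacher: Pistol-grip reacher, 430 mm long, 250 g, lying on its side. Its frame: x along the shaft to the jaws, z up, origin on the underside at the middle of the hand grip. In mm there: grey housing x -36..100, y -61..-29, z 0..32; black handle bar x -32..-12, y -32..70, z 3..29; shaft 16 across at y -45, z 16, to x 315; yoke x 303..330, 34 wide, z 0..30. Nose-heavy: a weak grip lets it nod
- trigger (a joint): travel of the red straight-pull trigger bar (parallel to the handle; y -28..32, z 5..29 in the reacher's frame), in m: 0 shut, as locked at the start, 0.022 open. Front face at x 10 mm shut, 32 open: over handle and trigger 42 to 64 mm. A spring opens it with 13.4 N (shut) to 9 N (open). It drives both jaws; force beyond the spring's bears on them, 1 N on each pad per 2.3 N
- lock (a joint): travel of the lock slide in m: 0 locked, holding the trigger shut; 0.012 pushed in flush, free. It lets go at about 0.008 and stays where it is left; takes about 5 N
- lock_button (a point): middle of the outer face of the yellow lock button, standing 12 mm out of the housing's side away from the handle (22 long, z 8..29; a yellow ridge over it to z 38). In the reacher's frame at x 78, y -73, z 18; pushed in, at y -61. The housing's opposite face is at y -29: a pinch across closes from 44 to 32 mm
- jaw_centre (a point): where a gripped thing should be, midway between the jaw pads, (368, -45, 16) mm in the reacher's frame. Trigger 0: the tips meet. 0.0094 (52 mm over handle and trigger): pads parallel, 40 mm apart. Open: tips 71 mm apart inside, 82 outside. Pads 36 long (x 352..388), z 6..27, a 4 mm inward lip at the tip (to x 392). All light plastic: a squeeze of 50 N breaks it
- jaw_left: jaw on the handle's side (+y of the reacher): pivoted finger, black pad with red ribs; origin on its pivot at the underside
- jaw_right: jaw on the other side; origin on its pivot at the underside
- stopper: black rubber sink stopper, a disc 40 mm in diameter and 24 high with a steel knob 18 in diameter on top (40 high in all), about 60 g, standing upright; origin at the centre of its underside
- shelf: low black wire shelf, fixed, 320 (x) by 360 mm (y), legs 22 across near its corners (148, 168 from its centre lines), 80 mm clear below, deck top at 107, legs 128, cartons on its +y half up to 193 high. Origin on the worktop under its centre; axes along its sides. The stopper lies 100 to 140 mm in from its -y side, which is open between the legs
- tray: loose aluminium tray 140 (x) by 180 (y) mm, rim 20 high, floor and walls 3 thick; origin at the centre of its underside
- jar: bystander: small amber jar 38 mm in diameter, 58 high, standing under the shelf to the +x side of the stopper; origin at the centre of its underside
- bottle: bystander: white cleaner bottle 68 mm in diameter, 190 high, standing; origin at the centre of its underside
- cup: bystander: steel cup 72 mm in diameter, 75 high, standing; origin at the centre of its underside
There are look-alikes about, which are no part of the job. There is more than one size of the tray; the one meant has the size given above.

How it is judged:
By the outcome, as a careful person would: the job done as asked, in the order asked, and still so for the second after the job is handed in, with the robot touching nothing.
It also fails if it takes over 54 s, if anything falls off the work surface, if the arm or the gripper's body presses on something with over 40 N, if the wrist force passes 120 N, or if a joint passes its speed limit or range.

### The arm

A 6-joint arm with a two-finger parallel gripper is mounted at the origin on the work surface. World frame = base frame: x ahead of the robot, y to its left, z up, the work surface at z = 0. Lengths are in m, angles in rad, forces in N, time in s.
With the tool pointing down it reaches from about 0.4 to 0.825 m from the base axis. Payload 7 kg.
Tool frame: the origin (TCP) lies between the finger pads; the fingertips stand 25 mm ahead of it and the grasp point (between the pads) lies 6 mm ahead of it (arm.tip_extent is the z of the fingertips in the tool frame, in m); z points along the fingers, x is the direction in which the jaws open and shut, and the axes are right-handed (so a half turn about z gives the same grasp; the last joint's range is limited). The gripper opens to 88 mm and grips with 3 to 60 N. Pads are 19 mm wide; open, the fingers measure 130 mm over their backs; the gripper's body (78 mm by 193 mm) begins 47 mm behind the grasp point.
Start: joints at [-0.849, 0.359, 0.012, 0, -1.224, -0.288], TCP at [0.284, -0.612, 0.252] pointing down, gripper open.
Joint ranges: [-3.07, 3.07], [-1.43, 2.12], [-1.02, 1.25], [-3.03, 1.67], [-3.05, -0], [-3.03, 3.03]. Speed limits (rad/s): [2.39, 2.39, 3.01, 3.14, 3.14, 3.14].

### API

Orientations are given as [roll, pitch, yaw] about the fixed x, y, z axes, in that order (R = Rz(yaw) Ry(pitch) Rx(roll)).
In Python, from station import monitor, grab_frame, job_done, arm gives the robot as it stands.
- The arm moves only by the shell command python3 -m jog 'ROWS' [FORCE]. ROWS is JSON, a list that holds one entry, the list of rows, each a list of 7 numbers: the shift along the world's x, y, z in m, then the turn, a rotation vector about the world's x, y, z in rad, then the opening, from 0 (shut) to 1 (fully open). In form: [[[dx, dy, dz, ax, ay, az, claw], ...]]. A call has 1 to 20 rows; each row shifts and turns the commanded pose from where the row before left it; what a row does not reach is not made up. A row lasts 1/8 s, in which the tool goes at most 62.5 mm and 10.7 degrees, less where a joint would pass 70% of its speed; a pose out of reach is approached as far as the arm can. A call is refused whole if a number of a shift passes 0.0625 or a number of a turn 0.188, either way. A call with a gripper value outside its range is refused whole. The fingers move at their own pace and stop on an object; FORCE is the grip in N (left out, the last holds). Time passes only in rows, so rows that do not move let the fingers close. It gives the time, the measured TCP pose, the force and the opening at its end, in the units of the state.
- monitor.get_state(): the state, without advancing time (a new reading comes with each control period).
- grab_frame(name): name is "scene" or "side" or "wrist"; returns a dict with "pixels" (420x560x3 uint8, red, green, blue), "K" (3x3 intrinsics, pixels), "k1" (the pictures are not rectified: a ray, as slopes to the right and down, at radius r is drawn at 1 + k1 r^2 times it, then the intrinsics apply), "view" (4x4, takes a point from world to camera coordinates); the wrist camera has in their place "hand_eye" (4x4, takes a point from camera to tool coordinates, whose origin is the TCP and whose axes are the tool frame's). Camera axes: x right, y down, z forward; pixel columns grow to the right and rows downward; lengths in m; the calibration is good to about 2 mm. A picture is of the moment at which its call begins: read the wrist's pose just before it. There is no depth.
- job_done(): hands the job in, once; it reports no verdict.
The state is a dict: "t": time; "q": joint angles; "qd": joint speeds; "joint_efforts": joint torques, N m; "eef_pos": TCP position; "ee_rot": TCP orientation; "force": force on the tool from outside, world axes, zero at the start; "moment": the same for the moment, N m; "width": finger opening in m.
Only numpy, scipy, OpenCV 4.12 (cv2) and the standard library are available. Lean on these libraries where they do the work, as an engineer would, in place of code of your own. Each camera call takes 0.05 s, during which the arm holds its last target.

## Working session

There is one attempt and no reset: what is moved stays moved. The work goes in short steps, Python scripts to look and compute and a shell command to move; the robot and the scene stay as the last step left them, time stands still between calls to the robot, and variables do not carry over. Pictures are saved under pics/ and viewed, and the job is handed in when it is done.

```bash
ls; mkdir -p pics; cat > h.py <<'E'
import numpy as np, cv2
from station import monitor, grab_frame, arm
from scipy.spatial.transform import Rotation as R
def snap(name,fn):
    s=monitor.get_state(); f=grab_frame(name)
    cv2.imwrite('pics/'+fn+'.png',f['pixels'][:,:,::-1])
    if 'view' in f: T=np.linalg.inv(np.array(f['view']))
    else:
        W=np.eye(4); W[:3,:3]=R.from_euler('xyz',s['ee_rot']).as_matrix(); W[:3,3]=s['eef_pos']
        T=W@np.array(f['hand_eye'])
    np.savez('pics/'+fn+'.npz',px=f['pixels'],K=np.array(f['K']),k1=f['k1'],T=T)
    return load(fn)
def load(fn):
    return dict(np.load('pics/'+fn+'.npz'))
def ray(f,u,v):
    K=f['K'];x=(u-K[0,2])/K[0,0];y=(v-K[1,2])/K[1,1]
    rd=np.hypot(x,y);r=rd
    for _ in range(30): r=rd/(1+f['k1']*r*r)
    s=r/rd if rd>0 else 1
    d=f['T'][:3,:3]@np.array([x*s,y*s,1.]); return f['T'][:3,3],d
def onz(f,u,v,z):
    o,d=ray(f,u,v); return o+d*(z-o[2])/d[2]
def two(f,p,g,q):
    a,d=ray(f,*p);b,e=ray(g,*q)
    A=np.stack([d,-e],1);t=np.linalg.lstsq(A,b-a,rcond=None)[0]
    P,Q=a+d*t[0],b+e*t[1]; return (P+Q)/2,np.linalg.norm(P-Q)
def proj(f,P):
    C=np.linalg.inv(f['T'])@np.append(P,1.);x,y=C[0]/C[2],C[1]/C[2];r2=x*x+y*y
    k=1+f['k1']*r2; K=f['K']; return K[0,0]*x*k+K[0,2],K[1,1]*y*k+K[1,2]
E
python3 - <<'E'
from h import *
s=monitor.get_state(); print(s)
for n in ['scene','side','wrist']:
    f=snap(n,n+'0'); print(n,f['T'].round(3).tolist(),f['K'].tolist(),f['k1'])
E
```

```text
pics
{'t': 0.0, 'q': array([-8.48890603e-01,  3.59408335e-01,  1.10545379e-02, -3.55799173e-04,
       -1.22408142e+00, -2.88072906e-01]), 'qd': array([ 0.00123037,  0.0007615 , -0.00067802,  0.00057052,  0.00058444,
       -0.00018049]), 'joint_efforts': array([-3.81267630e-03, -5.82720208e+01,  2.93064433e+01,  6.99727759e+00,
        7.08467487e-03, -1.87278019e-04]), 'eef_pos': array([ 0.2835148 , -0.6120813 ,  0.25060587]), 'ee_rot': array([-3.14144768e+00, -1.66638490e-03,  2.00450784e+00]), 'force': array([-0.13417122, -0.19962077, -0.29210299]), 'moment': array([ 0.03303407, -0.00833143, -0.02940716]), 'width': 0.08745087386391581}
scene [[-0.391, 0.745, -0.541, 1.062], [0.92, 0.306, -0.243, 0.18], [-0.016, -0.593, -0.805, 0.824], [0.0, 0.0, 0.0, 1.0]] [[446.2754987234451, 0.0, 284.08525339469435], [0.0, 446.2754987234451, 203.1236052683319], [0.0, 0.0, 1.0]] -0.057896178213093674
side [[-0.707, -0.528, 0.471, -0.07], [-0.707, 0.509, -0.49, 0.604], [0.019, -0.68, -0.733, 0.997], [0.0, 0.0, 0.0, 1.0]] [[517.1200703502412, 0.0, 276.73857731720847], [0.0, 517.1200703502412, 208.36774746579428], [0.0, 0.0, 1.0]] -0.07417008811786971
wrist [[-0.421, 0.864, 0.276, 0.208], [0.907, 0.401, 0.13, -0.647], [0.001, 0.305, -0.952, 0.385], [0.0, 0.0, 0.0, 1.0]] [[340.8781041040542, 0.0, 275.85654603937525], [0.0, 340.8781041040542, 203.17872360781658], [0.0, 0.0, 1.0]] 0.009373477210420072
```

View pics/scene0.png

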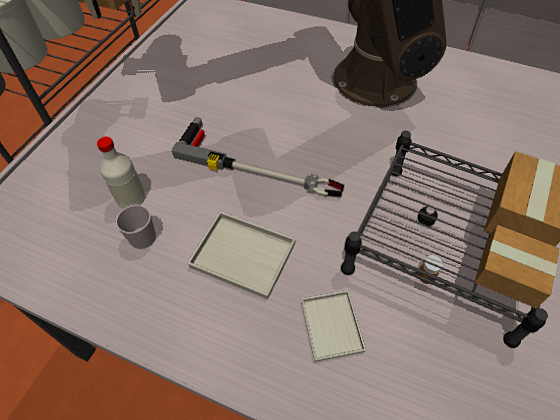

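View pics/side0.png

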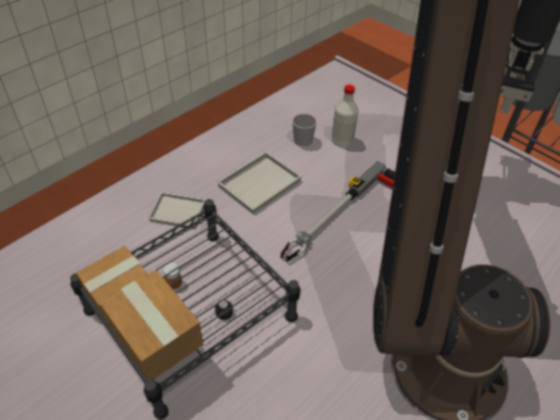

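View pics/wrist0.png

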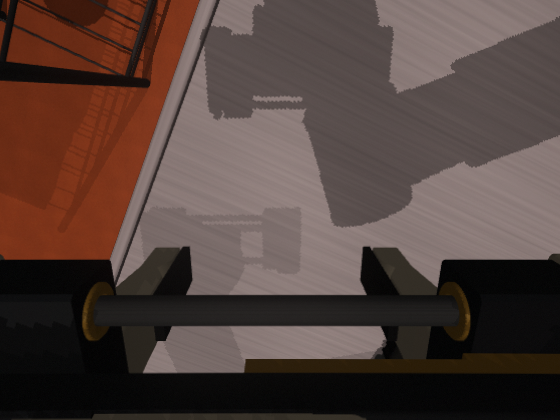

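The scene view shows the reacher (housing ~(195,152), yellow lock (215,162), jaws ~(325,187)). The shelf is at right with the stopper at (428,215) and the jar at (430,267). The trays are at (243,253), the larger, and (333,325). The bottle is at (122,180) and the cup at (137,228). I'll take closer crops.

```bash
python3 - <<'E'
from h import *
f=load('scene0');g=load('side0')
a=cv2.imread('pics/scene0.png')
cv2.imwrite('pics/c1.png',cv2.resize(a[105:205,160:360],None,fx=4,fy=4,interpolation=cv2.INTER_CUBIC))
cv2.imwrite('pics/c2.png',cv2.resize(a[120:360,330:560],None,fx=2.5,fy=2.5,interpolation=cv2.INTER_CUBIC)[:600])
b=cv2.imread('pics/side0.png')
cv2.imwrite('pics/c3.png',cv2.resize(b[150:270,270:420],None,fx=5,fy=5,interpolation=cv2.INTER_CUBIC))
cv2.imwrite('pics/c4.png',cv2.resize(b[190:420,60:310],None,fx=2.6,fy=2.6,interpolation=cv2.INTER_CUBIC))
E
```

```text
(no output)
```

View pics/c1.png

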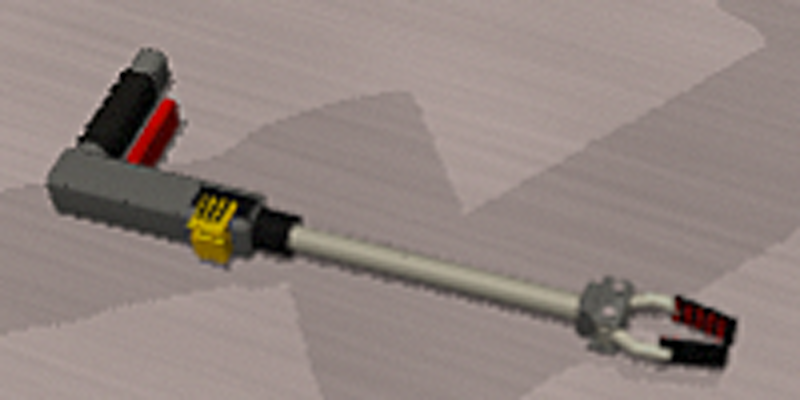

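View pics/c2.png

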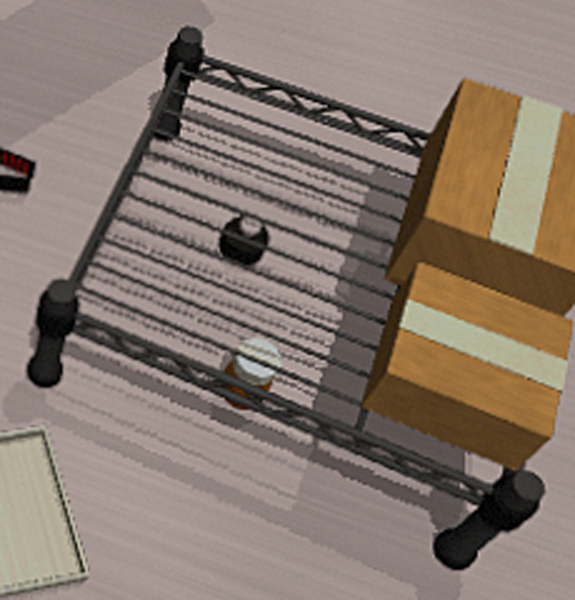

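View pics/c3.png

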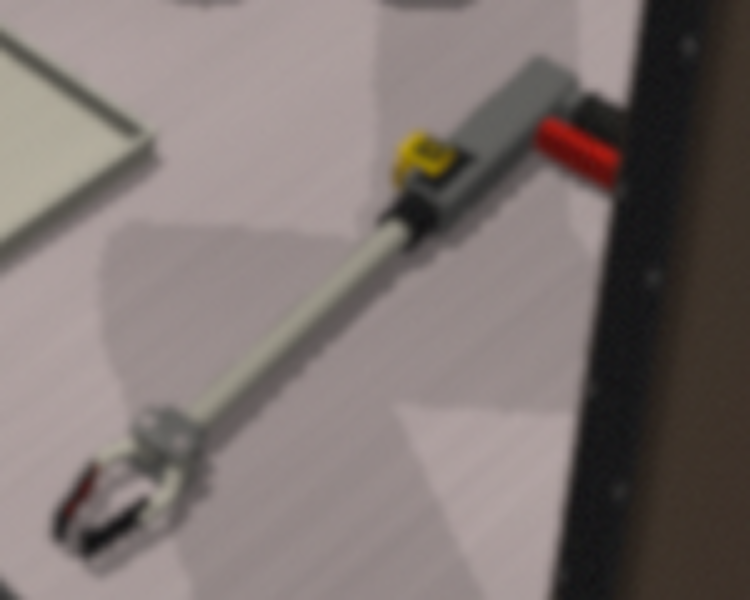

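View pics/c4.png

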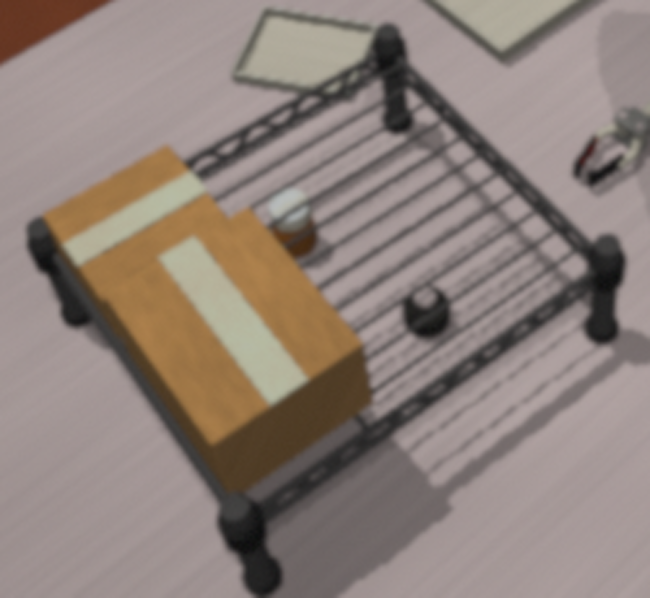

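```bash
python3 - <<'E'
from h import *
np.set_printoptions(precision=4,suppress=True)
f=load('scene0');g=load('side0')
c1=lambda x,y:(160+x/4-.4,105+y/4-.4)
c2=lambda x,y:(330+x/2.5-.3,120+y/2.5-.3)
c3=lambda x,y:(270+x/5-.4,150+y/5-.4)
c4=lambda x,y:(60+x/2.6-.3,190+y/2.6-.3)
def show(n,p,q): 
    P,e=two(f,p,g,q); print(n,P,'gap',round(e,4))
A=onz(f,*c1(300,239),.016);B=onz(f,*c1(575,304),.016);print('shaft scene',A,B,np.arctan2(*(B-A)[1::-1]))
A=onz(g,*c3(400,232),.016);B=onz(g,*c3(205,420),.016);print('shaft side',A,B,np.arctan2(*(B-A)[1::-1]))
show('yoke',c1(605,313),c3(170,435))
show('yellow ridge',c1(216,207),c3(425,150))
show('knob',c2(248,225),c4(427,297))
show('jarlid',c2(259,350),c4(291,203))
show('leg near -x-y',c2(188,38),c4(607,250))
show('leg +x-y',c2(62,292),c4(388,40))
show('leg +x+y',c2(522,486),c4(41,232))
print('stop base',onz(f,*c2(243,245),.012))
# tray corners rims (scene) z=.02
px=f['px'].astype(int)
for n,pts in dict(big=[(221,214),(295,241),(267,294),(190,262)],small=[(302,296),(345,291),(364,352),(316,360)]).items():
    P=np.array([onz(f,*p,.02) for p in pts]);print(n,P[:,:2].tolist(),'c',P.mean(0),[np.linalg.norm(P[i]-P[i-1]).round(4) for i in range(4)])
print('cup base',onz(f,138,240,0.0),'bottle',onz(f,126,198,0.0))
show('bottlecap',(105,144),(349,89))
# yaw tip
E
```

```text
shaft scene [ 0.4572 -0.2192  0.016 ] [ 0.4415 -0.0474  0.016 ] 1.6618671149778308
shaft side [ 0.4574 -0.2235  0.016 ] [ 0.4416 -0.0523  0.016 ] 1.6627788918802058
yoke [ 0.4445 -0.0284  0.021 ] gap 0.0019
yellow ridge [ 0.4738 -0.2621  0.0414] gap 0.0043
knob [0.428  0.2413 0.0342] gap 0.0022
jarlid [0.5655 0.2732 0.0619] gap 0.003
leg near -x-y [0.3174 0.1438 0.1211] gap 0.0042
leg +x-y [0.6104 0.1208 0.1196] gap 0.0044
leg +x+y [0.6399 0.454  0.1205] gap 0.0043
stop base [0.433  0.2425 0.012 ]
big [[0.6017494797014115, -0.1794407230452619], [0.6038365933414624, -0.0023024429755753584], [0.7368053298464456, -0.007093059162181309], [0.7331083863011082, -0.18242394870672832]] c [ 0.6689 -0.0928  0.02  ] [np.float64(0.1314), np.float64(0.1772), np.float64(0.1331), np.float64(0.1754)]
small [[0.714507514765675, 0.05751185806649482], [0.6725575234474788, 0.13132689227111374], [0.7735805138774776, 0.2013817834010585], [0.8201081122563191, 0.1264400782868758]] c [0.7452 0.1292 0.02  ] [np.float64(0.1261), np.float64(0.0849), np.float64(0.1229), np.float64(0.0882)]
cup base [ 0.7218 -0.325   0.    ] bottle [ 0.6352 -0.4174  0.    ]
bottlecap [ 0.6327 -0.4036  0.1833] gap 0.0021
```

```bash
python3 -m jog '[[[0.019,0.0347,-0.005,0,0,0.123,1],[0.019,0.0347,-0.005,0,0,0.123,1],[0.019,0.0347,-0.005,0,0,0.123,1],[0.019,0.0347,-0.005,0,0,0.123,1],[0.019,0.0347,-0.005,0,0,0.123,1],[0.019,0.0347,-0.005,0,0,0.123,1],[0.019,0.0347,-0.005,0,0,0.123,1],[0.019,0.0347,-0.005,0,0,0.123,1],[0.019,0.0347,-0.005,0,0,0.123,1],[0.019,0.0347,-0.005,0,0,0.123,1]]]'
python3 - <<'E'
from h import *
s=monitor.get_state();print(s['t'],s['eef_pos'],s['ee_rot'],s['q'])
f=snap('wrist','w1')
E
```

```text
t: 1.4
eef_pos: [0.474, -0.2642, 0.2013]
ee_rot: [3.142, -0.0, -3.045]
force: [1.0, 0.1, -0.6]
width: 0.0878
1.4 [ 0.47404897 -0.26422393  0.20130298] [ 3.14150214e+00 -1.86387552e-04 -3.04450437e+00] [-1.47305005e-01  1.81871532e-01 -3.52535033e-01 -4.96378456e-05
 -1.03659251e+00  2.44418560e-01]
```

View pics/w1.png

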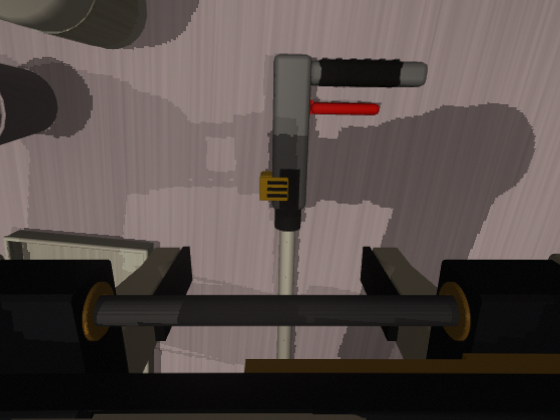

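Wrist view: the housing spans columns 275–310, rows 55–225. The yellow button is at (260–290, 172–201), the handle bar at (312–427, 72) and the trigger at (345,108). I'll convert these to world coordinates.

```bash
python3 - <<'E'
from h import *
np.set_printoptions(precision=4,suppress=True)
f=load('w1');px=f['px']
hsv=cv2.cvtColor(px,cv2.COLOR_RGB2HSV)
y=((hsv[...,0]>18)&(hsv[...,0]<32)&(hsv[...,1]>150)&(hsv[...,2]>60)); y[240:]=0
r=((hsv[...,0]<6)&(hsv[...,1]>180)&(hsv[...,2]>80)); r[150:]=0
for n,m in (('yel',y),('red',r)):
    v,u=np.nonzero(m);print(n,u.min(),u.max(),v.min(),v.max(),len(u),u.mean(),v.mean())
yaw=1.6624;U=np.array([np.cos(yaw),np.sin(yaw)]);V=np.array([-U[1],U[0]]);O=np.array([.4286,-.3472])
def P(n,u,v,z):
    p=onz(f,u,v,z)[:2];print(n,p,'reacher mm',(np.array([(p-O)@U,(p-O)@V])*1000).round(1))
P('shaft a',288,232,.016+.0);P('shaft b',287,290,.016)
P('shaft L',280,260,.016);P('shaft R',294.5,260,.016)
P('housing backL',275,58,.032);P('housing backR',309.5,56,.032)
P('housing right mid',306,170,.032);P('housing right top front',308,120,.032)
P('handle end',427,72,.016);P('handle top',370,60,.020);P('handle bot',370,86,.022)
P('trigger end',380,108,.024);P('trigger front',345,114,.024);P('trig back',345,102,.024)
P('yel left',260,187,.029);P('yel top',275,172,.036);P('yel bottom',275,201,.033)
g=load('w1')
E
```

```text
yel 260 287 171 200 521 271.32053742802304 186.61996161228407
red 310 378 100 114 740 343.11756756756756 108.18243243243244
shaft a [ 0.4566 -0.2157] reacher mm [128.4 -39.9]
shaft b [ 0.4504 -0.149 ] reacher mm [195.4 -39.8]
shaft L [ 0.4614 -0.1836] reacher mm [159.9 -47.7]
shaft R [ 0.4465 -0.1851] reacher mm [159.8 -32.6]
housing backL [ 0.4853 -0.3744] reacher mm [-32.3 -54. ]
housing backR [ 0.4574 -0.3787] reacher mm [-34.  -25.8]
housing right mid [ 0.4483 -0.2841] reacher mm [ 61.1 -25.4]
housing right top front [ 0.4521 -0.328 ] reacher mm [ 17.  -25.1]
handle end [ 0.3524 -0.3775] reacher mm [-23.2  78.7]
handle top [ 0.4046 -0.3818] reacher mm [-32.3  27.1]
handle bot [ 0.4012 -0.3611] reacher mm [-11.3  28.5]
trigger end [ 0.3897 -0.3438] reacher mm [ 6.9 38.5]
trigger front [ 0.4194 -0.3358] reacher mm [12.2  8.1]
trig back [ 0.421  -0.3458] reacher mm [2.1 7.4]
yel left [ 0.4884 -0.2633] reacher mm [ 78.1 -67.3]
yel top [ 0.4761 -0.2804] reacher mm [ 62.2 -53.4]
yel bottom [ 0.4734 -0.2524] reacher mm [ 90.4 -53.2]
```

```bash
python3 -m jog '[[[-0.006,0,-0.025,0,0,0,1],[0,0,-0.03,0,0,0,1],[0,0,-0.03,0,0,0,1],[0,0,-0.03,0,0,0,1],[0,0,-0.03,0,0,0,1],[0,0,-0.025,0,0,0,1],[0,0,0,0,0,0,0.5],[0,0,0,0,0,0,0.3],[0,0,0,0,0,0,0.3],[0,0,0,0,0,0,0.3],[0,0,0,0,0,0,0.3],[0,0,0,0,0,0,0.3]]]' 14
python3 -c "
from h import *
snap('scene','s2');snap('wrist','w2')
a=cv2.imread('pics/s2.png');cv2.imwrite('pics/s2c.png',cv2.resize(a[80:230,130:380],None,fx=3,fy=3,interpolation=cv2.INTER_CUBIC))"
```

```text
t: 2.95
eef_pos: [0.4667, -0.2655, 0.0318]
ee_rot: [3.141, -0.002, -3.049]
force: [-4.6, -1.5, 7.1]
width: 0.0331
```

View pics/s2c.png

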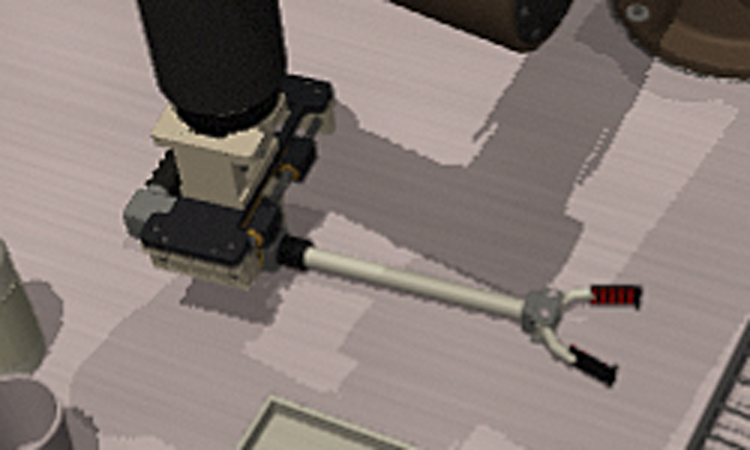

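View pics/w2.png

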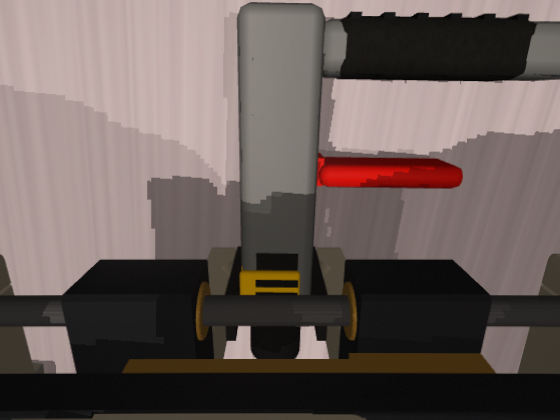

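Jaws have sprung open (scene crop, jaws at ~(600,330)), and width 33 mm means the button is flush. Next I measure the handle and trigger for the grasp.

```bash
python3 - <<'E'
from h import *
np.set_printoptions(precision=4,suppress=True)
f=load('w2')
yaw=-3.049-np.pi/2+2*np.pi;U=np.array([np.cos(yaw),np.sin(yaw)]);V=np.array([-U[1],U[0]]);O=np.array([.4291,-.3474])
def P(n,u,v,z):
    p=onz(f,u,v,z)[:2];print(n,p,'reacher mm',(np.array([(p-O)@U,(p-O)@V])*1000).round(1))
P('back',280,3,.032);P('hl',239,100,.032);P('hr',321,100,.032);P('handle front',430,80,.016);P('handle back',430,15,.020);
P('trig front',390,187,.020);P('trig back',390,158,.024);P('trig end',462,176,.017)
E
```

```text
back [ 0.4755 -0.3778] reacher mm [-34.6 -43.4]
hl [ 0.4877 -0.3446] reacher mm [ -2.6 -58.6]
hr [ 0.4571 -0.3475] reacher mm [ -2.6 -27.9]
handle front [ 0.4114 -0.3593] reacher mm [-10.2  18.7]
handle back [ 0.4185 -0.3818] reacher mm [-33.3  13.7]
trig front [ 0.4203 -0.3138] reacher mm [34.3  5.7]
trig back [ 0.4242 -0.3271] reacher mm [20.7  3. ]
trig end [ 0.3883 -0.321 ] reacher mm [30.  38.2]
```

```bash
python3 -m jog '[[[0,0,0,0,0,0,1],[0,0,0,0,0,0,1],[0,0,0.02,0,0,0,1],[0,0,0.04,0,0,0,1],[-0.003,-0.008,0.01,0,0,-0.157,1],[-0.003,-0.008,0,0,0,-0.157,1],[-0.003,-0.008,0,0,0,-0.157,1],[-0.003,-0.008,0,0,0,-0.157,1],[-0.003,-0.008,0,0,0,-0.157,1],[-0.003,-0.008,0,0,0,-0.157,1],[-0.003,-0.008,0,0,0,-0.157,1],[-0.003,-0.008,0,0,0,-0.157,1],[-0.003,-0.008,0,0,0,-0.157,1],[-0.003,-0.008,0,0,0,-0.158,1],[0,0,0,0,0,0,1]]]'
python3 -c "
from h import *
print(monitor.get_state()['ee_rot'],monitor.get_state()['q'])
snap('wrist','w3')"
```

```text
t: 4.92
eef_pos: [0.4377, -0.3458, 0.1014]
ee_rot: [3.141, 0.0, 1.664]
force: [0.0, 0.5, -0.3]
width: 0.0879
[3.14147112e+00 4.37536219e-07 1.66399791e+00] [-3.17577473e-01  3.12947970e-01 -4.39152280e-01 -6.59175713e-05
 -8.18584476e-01 -1.15997224e+00]
```

View pics/w3.png

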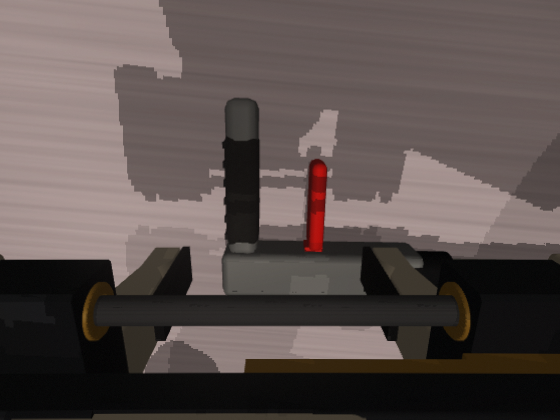

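The handle (223–260) and trigger (307–328) lie symmetrically between the fingers. Next I check the fore-aft clearance to the housing.

```bash
python3 - <<'E'
from h import *
np.set_printoptions(precision=4,suppress=True)
f=load('w3');O=np.array([.4377,-.3458]);yaw=1.664;U=np.array([np.cos(yaw),np.sin(yaw)]);V=np.array([-U[1],U[0]])
for n,u,v,z in (('face',285,242,.032),('hback',224,190,.018),('hfront',260,190,.018),('tfront',328,200,.02),('tback',308,200,.02),('backend',223,265,.03)):
    p=onz(f,u,v,z)[:2];print(n,(np.array([(p-O)@U,(p-O)@V])*1000).round(1))
E
```

```text
face [ 6.4 -8.3]
hback [-33.9  22.8]
hfront [-10.1  22.8]
tfront [34.9 16.6]
tback [21.7 16.5]
backend [-35.  -26.1]
```

```bash
python3 - <<'E'
from h import *
f=load('w3');O=np.array([.4377,-.3458]);yaw=1.664;U=np.array([np.cos(yaw),np.sin(yaw)]);V=np.array([-U[1],U[0]])
print(f['T'][:3,3])
for n,u,v,z in (('face',285,242,.0),('face',285,255,.032),('top far',290,295,.032),('handle end',242,98,.016),('trig end',318,159,.017)):
    p=onz(f,u,v,z)[:2];print(n,(np.array([(p-O)@U,(p-O)@V])*1000).round(1))
a=cv2.imread('pics/w3.png');cv2.imwrite('pics/w3c.png',cv2.resize(a[90:300,210:440],None,fx=3,fy=3))
E
```

```text
[ 0.3546562  -0.35318797  0.23518989]
face [  7.3 -22.8]
face [  6.5 -17.6]
top far [ 10.2 -47.9]
handle end [-20.5  80.8]
trig end [27.6 43.3]
```

View pics/w3c.png

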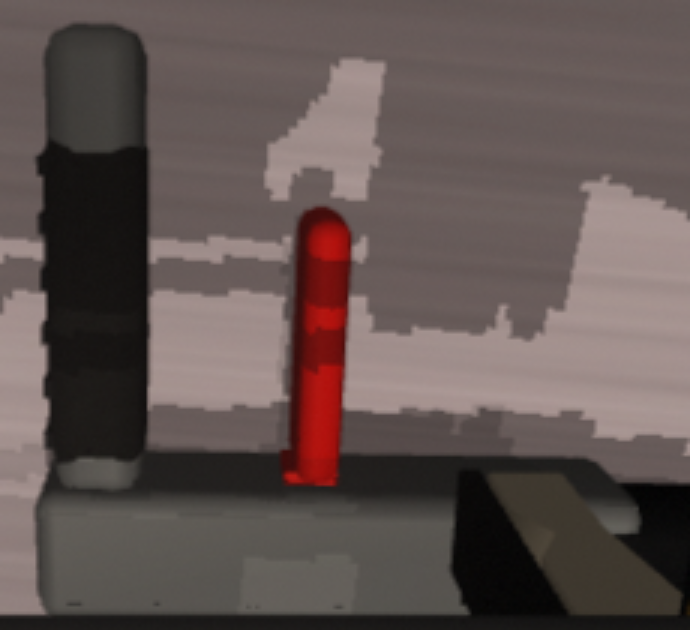

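```bash
python3 -m jog '[[[-0.003,0,-0.02,0,0,0,1],[0,0,-0.03,0,0,0,1],[0,0,-0.0225,0,0,0,1],[0,0,0,0,0,0,0.8],[0,0,0,0,0,0,0.68],[0,0,0,0,0,0,0.68],[0,0,0,0,0,0,0.68]]]' 25
python3 - <<'E'
from h import *
s=monitor.get_state();print(s['eef_pos'],s['ee_rot'],s['force'],s['width'])
for n in('scene','side','wrist'):snap(n,n+'4')
a=cv2.imread('pics/scene4.png');b=cv2.imread('pics/side4.png')
A=cv2.resize(a[110:240,200:460],None,fx=3,fy=3,interpolation=cv2.INTER_CUBIC);cv2.imwrite('pics/s4c.png',A)
cv2.imwrite('pics/d4c.png',cv2.resize(b[150:350,170:400],None,fx=3,fy=3,interpolation=cv2.INTER_CUBIC))
E
```

```text
t: 5.85
eef_pos: [0.4355, -0.3459, 0.0301]
ee_rot: [3.14, 0.001, 1.664]
force: [0.3, -1.4, 2.5]
width: 0.0603
[ 0.4354535  -0.34591218  0.03012472] [3.13973647e+00 1.18075150e-03 1.66424317e+00] [ 0.33281312 -1.39396664  2.53988983] 0.0602913791286621
```

View pics/s4c.png

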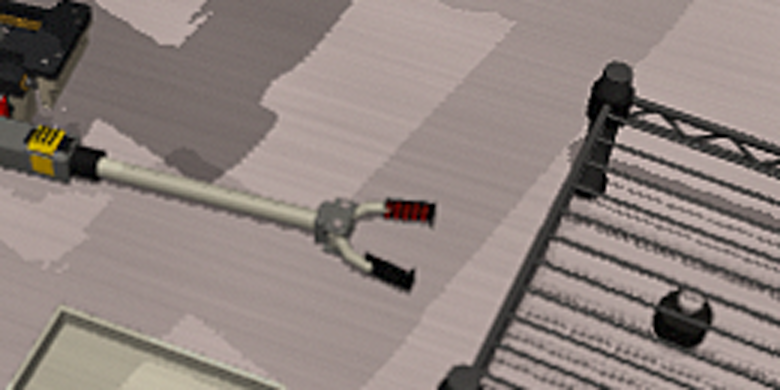

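View pics/d4c.png

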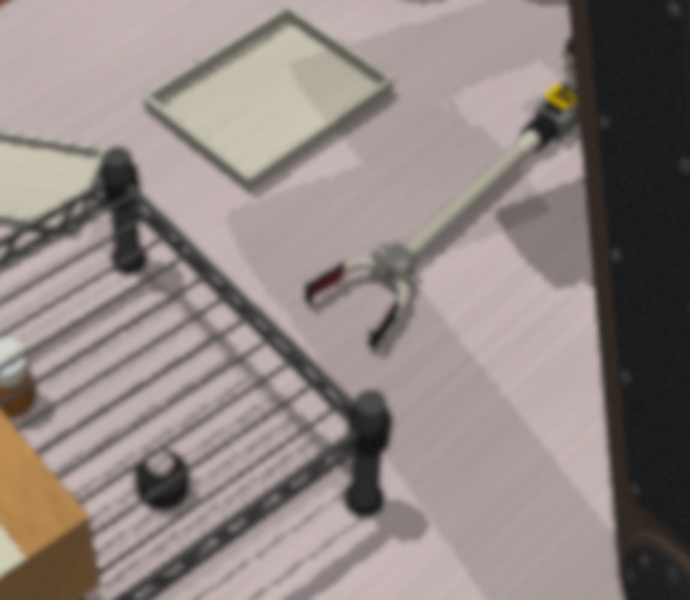

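View pics/wrist4.png

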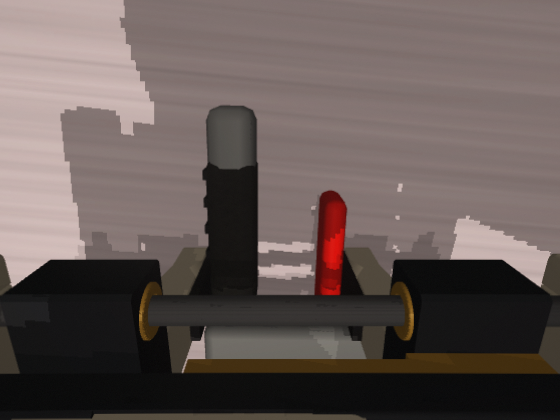

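```bash
python3 - <<'E'
from h import *
np.set_printoptions(precision=4,suppress=True)
f=load('scene4');g=load('side4')
c=lambda x,y:(200+x/3-.3,110+y/3-.3)
d=lambda x,y:(170+x/3-.3,150+y/3-.3)
O=np.array([.4355,-.3459])
yaw=1.664;U=np.array([np.cos(yaw),np.sin(yaw)]);V=np.array([-U[1],U[0]])
O=O+.00185*U+.008*V;print('O',O,'jawc',O+.368*U-.045*V)
pr=lambda p:(np.array([(p[:2]-O)@U,(p[:2]-O)@V])*1000).round(1)
for n,F,p,z in (('Lpad tip s',f,c(434,205),.027),('Rpad tip s',f,c(412,276),.027),('Lpad tip d',g,d(310,290),.027),('Rpad tip d',g,d(378,340),.027),('yoke s',f,c(336,214),.03),('yoke d',g,d(392,258),.03),
 ('knob s',f,c(692,297),.040),('knob d',g,d(163,461),.040)):
    P=onz(F,*p,z);print(n,P,pr(P))
# stopper silhouettes
for n,F,(x0,x1,y0,y1) in (('scene',f,(410,450,195,235)),('side',g,(205,245,290,325))):
    gr=F['px'][y0:y1,x0:x1].max(2);m=(gr<50).astype(np.uint8)
    m=cv2.morphologyEx(m,cv2.MORPH_OPEN,np.ones((3,3),np.uint8))
    k,l,st,ce=cv2.connectedComponentsWithStats(m);i=1+st[1:,4].argmax()
    u,v=ce[i]+[x0,y0];print(n,u,v,st[i],onz(F,u,v,.012),onz(F,u,v,.016))
E
```

```text
O [ 0.4274 -0.3448] jawc [0.4379 0.0258]
Lpad tip s [0.4068 0.0406 0.027 ] [385.6 -15.4]
Rpad tip s [0.4778 0.0471 0.027 ] [385.5 -86.7]
Lpad tip d [0.4716 0.0494 0.027 ] [388.3 -80.7]
Rpad tip d [0.3994 0.0464 0.027 ] [392.1  -8.6]
yoke s [ 0.4462 -0.0253  0.03  ] [316.4 -48.5]
yoke d [ 0.4471 -0.0201  0.03  ] [321.5 -49.9]
knob s [0.4283 0.2423 0.04  ] [584.4 -55.6]
knob d [0.4262 0.2435 0.04  ] [585.8 -53.6]
scene 425.47014925373134 219.70149253731344 [  8  19  17  12 134] [0.4395 0.2408 0.012 ] [0.4425 0.2405 0.016 ]
side 226.3709677419355 314.5322580645161 [16 20 11  9 62] [0.4156 0.2481 0.012 ] [0.4136 0.2496 0.016 ]
```

```bash
python3 -m jog '[[[0.0015,0.01,0.0005,0,0,0,0.68],[-0.001,0.0185,0,0,0,0,0.68],[-0.001,0.0185,0,0,0,0,0.68],[-0.001,0.0185,0,0,0,0,0.68],[-0.0015,0.0185,0,0,0,0,0.68],[-0.001,0.0185,0,0,0,0,0.68],[-0.001,0.0185,0,0,0,0,0.68],[-0.001,0.0185,0,0,0,0,0.68]]]'
python3 - <<'E'
from h import *
s=monitor.get_state();print(s['eef_pos'],s['ee_rot'],s['force'],s['width'],s['q'])
for n in('scene','side'):snap(n,n+'5')
a=cv2.imread('pics/scene5.png');b=cv2.imread('pics/side5.png')
cv2.imwrite('pics/s5c.png',cv2.resize(a[120:260,300:500],None,fx=4,fy=4,interpolation=cv2.INTER_CUBIC))
cv2.imwrite('pics/d5c.png',cv2.resize(b[200:340,190:390],None,fx=4,fy=4,interpolation=cv2.INTER_CUBIC))
E
```

```text
t: 7.0
eef_pos: [0.4288, -0.205, 0.03]
ee_rot: [3.141, 0.0, 1.664]
force: [-0.1, -4.9, 5.7]
width: 0.0596
[ 0.42883709 -0.20499918  0.0300451 ] [3.14068339e+00 4.43668265e-04 1.66435168e+00] [-0.12784592 -4.86344389  5.65125012] 0.059623210495193556 [-3.02943996e-02  3.07932610e-01 -6.87981085e-01  6.04025910e-04
 -5.73925609e-01 -1.44745346e+00]
```

View pics/s5c.png

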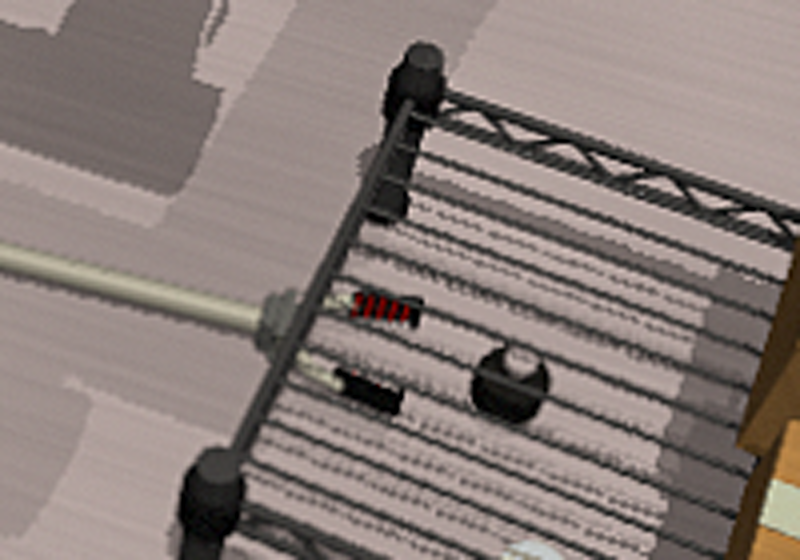

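View pics/d5c.png

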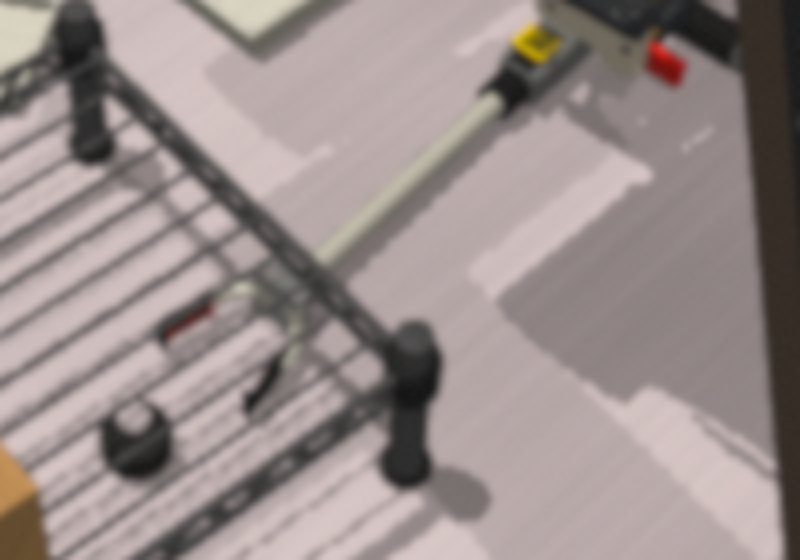

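```bash
python3 - <<'E'
from h import *
np.set_printoptions(precision=4,suppress=True)
f=load('scene5');g=load('side5')
c=lambda x,y:(300+x/4-.4,120+y/4-.4)
d=lambda x,y:(190+x/4-.4,200+y/4-.4)
yaw=1.664;U=np.array([np.cos(yaw),np.sin(yaw)]);V=np.array([-U[1],U[0]])
O=np.array([.4288,-.205])+.002*U+.008*V;print('jawc',O+.368*U-.045*V)
for n,F,p,z in (('Lpad tip s',f,c(422,305),.027),('Rpad tip s',f,c(401,392),.027),('Lpad tip d',g,d(163,325),.027),('Rpad tip d',g,d(252,398),.027),
 ('shaft s',f,c(150,293),.016),('shaft d',g,d(430,168),.016),('knob s',f,c(521,355),.040),('knob d',g,d(137,412),.040),('stop s c',f,c(511,387),.012),('stop d c',g,d(137,445),.012)):
    P=onz(F,*p,z);print(n,P,(np.array([(P[:2]-O)@U,(P[:2]-O)@V])*1000).round(1))
E
```

```text
jawc [0.4312 0.1668]
Lpad tip s [0.4042 0.1831 0.027 ] [386.7 -19.7]
Rpad tip s [0.4666 0.1869 0.027 ] [384.7 -82.1]
Lpad tip d [0.468 0.189 0.027] [386.7 -83.7]
Rpad tip d [0.3974 0.1862 0.027 ] [390.4 -13.2]
shaft s [0.4458 0.0372 0.016 ] [237.6 -47.5]
shaft d [ 0.4473 -0.0097  0.016 ] [190.8 -44.6]
knob s [0.4278 0.241  0.04  ] [442.2 -48.6]
knob d [0.4279 0.2425 0.04  ] [443.6 -48.8]
stop s c [0.429  0.2427 0.012 ] [443.7 -49.8]
stop d c [0.4265 0.2459 0.012 ] [447.2 -47.6]
```

```bash
python3 -m jog '[[[-0.0015,0.015,0.001,0,0,0,0.68],[-0.0015,0.016,0,0,0,0,0.68],[-0.0015,0.016,0,0,0,0,0.68],[-0.001,0.014,0,0,0,0,0.68],[-0.001,0.0107,0,0,0,0,0.68],[0,0,0,0,0,0,0.66],[0,0,0,0,0,0,0.63],[0,0,0,0,0,0,0.60],[0,0,0,0,0,0,0.55],[0,0,0,0,0,0,0.5],[0,0,0,0,0,0,0.5],[0,0,0,0,0,0,0.5]]]' 28
python3 - <<'E'
from h import *
s=monitor.get_state();print(s['eef_pos'],s['ee_rot'],s['force'],s['width'],s['q'])
for n in('scene','side'):snap(n,n+'6')
a=cv2.imread('pics/scene6.png');b=cv2.imread('pics/side6.png')
cv2.imwrite('pics/s6c.png',cv2.resize(a[120:260,300:500],None,fx=4,fy=4,interpolation=cv2.INTER_CUBIC))
cv2.imwrite('pics/d6c.png',cv2.resize(b[200:340,190:390],None,fx=4,fy=4,interpolation=cv2.INTER_CUBIC))
E
```

```text
t: 8.6
eef_pos: [0.4222, -0.1343, 0.0306]
ee_rot: [3.141, -0.0, 1.663]
force: [0.0, -0.5, -1.1]
width: 0.0508
[ 0.42224067 -0.13430125  0.03057627] [ 3.14148607e+00 -1.03167047e-05  1.66345302e+00] [ 0.01466962 -0.51052838 -1.09002414] 0.0507699716947494 [ 1.39724846e-01  2.65481426e-01 -7.57278579e-01 -1.01555710e-05
 -5.47929367e-01 -1.61785581e+00]
```

View pics/s6c.png

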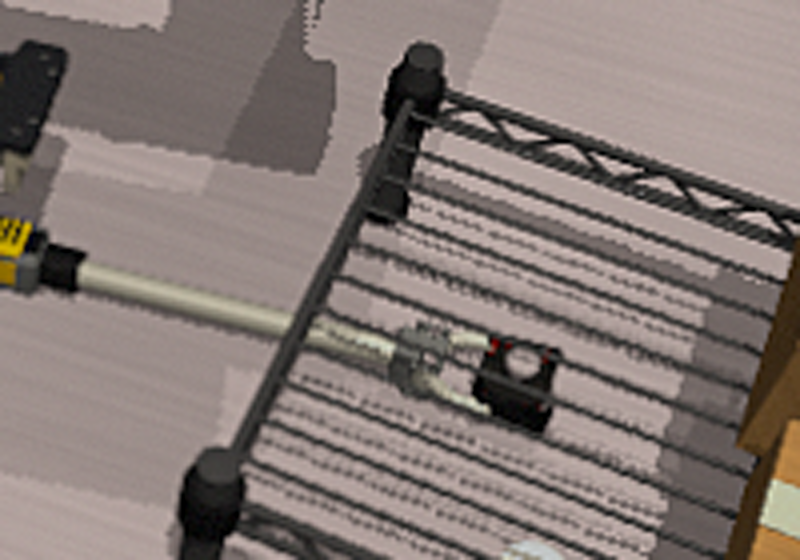

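View pics/d6c.png

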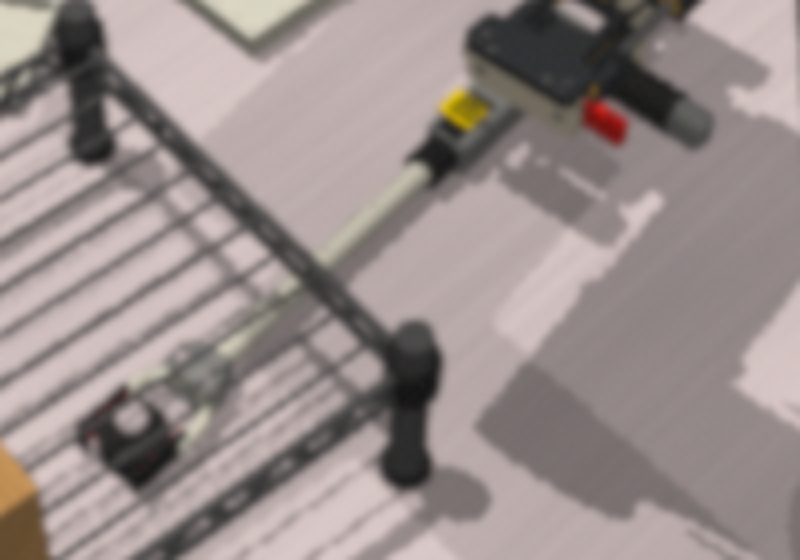

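```bash
python3 -m jog '[[[0,0,0.006,0,0,0,0.5],[0,0,0.008,0,0,0,0.5],[0,0,0,0,0,0,0.5]]]' 30
python3 - <<'E'
from h import *
s=monitor.get_state();print(s['eef_pos'],s['force'],s['moment'],s['width'])
for n in('scene','side'):snap(n,n+'7')
a=cv2.imread('pics/scene7.png');b=cv2.imread('pics/side7.png')
A=cv2.resize(a[120:260,300:500],None,fx=3,fy=3,interpolation=cv2.INTER_CUBIC)
B=cv2.resize(b[200:340,190:390],None,fx=3,fy=3,interpolation=cv2.INTER_CUBIC)
cv2.imwrite('pics/c7.png',cv2.resize(np.vstack([A,B]),None,fx=.7,fy=.7))
E
```

```text
t: 9.07
eef_pos: [0.4228, -0.1342, 0.0454]
ee_rot: [3.14, -0.0, 1.664]
force: [-0.5, 0.3, -3.7]
width: 0.0502
[ 0.42275198 -0.13418707  0.04539805] [-0.52434139  0.33065132 -3.7483895 ] [-0.40523883  0.01679684  0.07535048] 0.05024169843188984
```

View pics/c7.png

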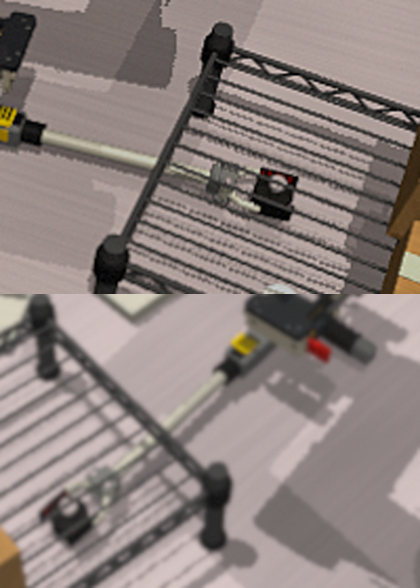

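Stopper is gripped between the pads (side view ~(70,518) of the crop) and the full weight (~3.5 N) is carried. Next I draw it out.

```bash
python3 -m jog '[[[0.001,-0.012,0,0,0,0,0.5],[0.002,-0.02,0,0,0,0,0.5],[0.002,-0.02,0,0,0,0,0.5],[0.002,-0.02,0,0,0,0,0.5],[0.002,-0.02,0,0,0,0,0.5],[0.002,-0.02,0,0,0,0,0.5],[0.002,-0.02,0,0,0,0,0.5],[0.002,-0.02,0,0,0,0,0.5],[0.002,-0.02,0,0,0,0,0.5],[0.002,-0.02,0,0,0,0,0.5],[0.002,-0.02,0,0,0,0,0.5],[0.001,-0.012,0.01,0,0,0,0.5],[0,-0.006,0.02,0,0,0,0.5],[0,0,0.01,0,0,0,0.5],[0,0,0,0,0,0,0.5]]]'
python3 - <<'E'
from h import *
s=monitor.get_state();print(s['eef_pos'],s['force'],s['moment'],s['width'],s['q'])
for n in('scene','side'):snap(n,n+'8')
a=cv2.imread('pics/scene8.png');b=cv2.imread('pics/side8.png')
A=cv2.resize(a[80:220,150:400],None,fx=3,fy=3,interpolation=cv2.INTER_CUBIC)
B=cv2.resize(b[100:330,220:440],None,fx=2.6,fy=2.6,interpolation=cv2.INTER_CUBIC)
cv2.imwrite('pics/s8c.png',A);cv2.imwrite('pics/d8c.png',B)
E
```

```text
t: 11.05
eef_pos: [0.4447, -0.3643, 0.0856]
ee_rot: [3.14, 0.001, 1.664]
force: [-0.2, -0.5, -3.1]
width: 0.0506
[ 0.44468261 -0.36429591  0.08559177] [-0.20224902 -0.45767158 -3.11826169] [-0.36553263  0.06464533  0.03061943] 0.050636643834069885 [-3.46238747e-01  3.55990870e-01 -4.17932219e-01 -1.24621334e-04
 -7.94849976e-01 -1.13160302e+00]
```

View pics/s8c.png

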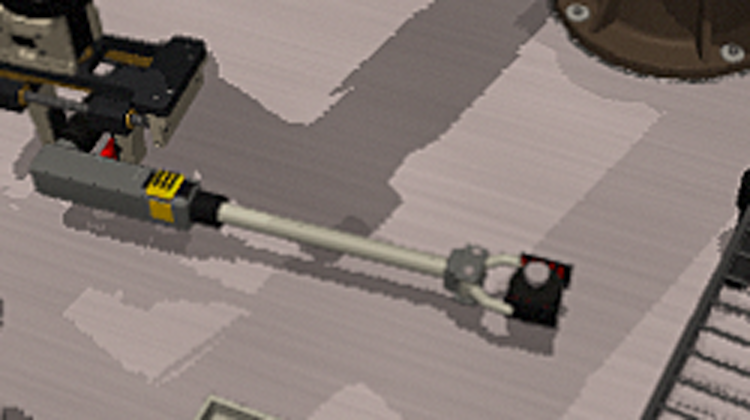

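View pics/d8c.png

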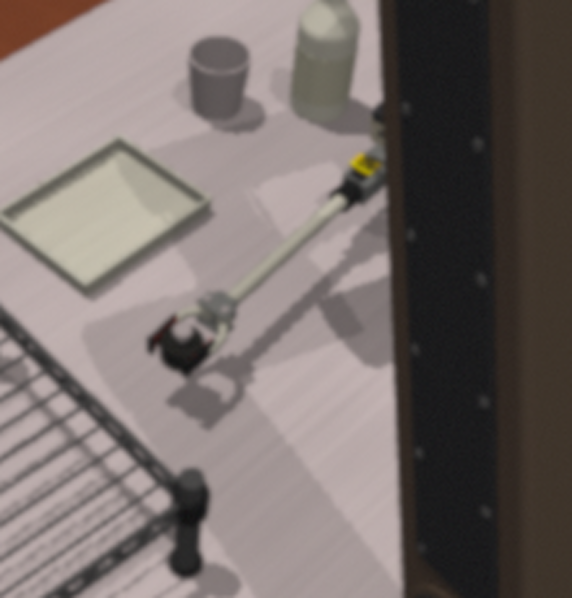

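```bash
python3 - <<'E'
from h import *
np.set_printoptions(precision=4,suppress=True)
f=load('scene8');g=load('side8')
c=lambda x,y:(150+x/3-.3,80+y/3-.3)
d=lambda x,y:(220+x/2.6-.3,100+y/2.6-.3)
for n,p,q in (('knob',c(537,269),d(184,328)),('yoke',c(466,266),d(215,305)),('ridge',c(166,181),d(367,164)),('sleeve-shaft',c(222,213),d(345,197))):
    print(n,*two(f,p,g,q))
E
```

```text
knob [0.4504 0.0139 0.0919] 0.0015466463701613393
yoke [ 0.4574 -0.0368  0.079 ] 0.004305250595039041
ridge [ 0.474  -0.277   0.0917] 0.002373345841548959
sleeve-shaft [ 0.4696 -0.2364  0.0721] 0.004765058678388527
```

```bash
python3 -m jog '[[[-0.0015,0,0.002,0,0,-0.03,0.5],[-0.003,0,0.002,0,0,-0.066,0.5],[-0.003,0,0.002,0,0,-0.066,0.5],[-0.003,0,0.002,0,0,-0.066,0.5],[-0.003,0,0.002,0,0,-0.066,0.5],[-0.003,0,0.002,0,0,-0.066,0.5],[-0.003,0,0.002,0,0,-0.066,0.5],[-0.003,0,0.002,0,0,-0.066,0.5],[-0.003,0,0.002,0,0,-0.066,0.5],[-0.003,0,0.002,0,0,-0.066,0.5],[-0.003,0,0.002,0,0,-0.066,0.5],[-0.003,0,0.002,0,0,-0.066,0.5],[0,0,0,-0.024,0.019,0,0.5],[0,0,0,-0.024,0.019,0,0.5],[0,0,0,-0.024,0.019,0,0.5],[0,0,0,-0.024,0.019,0,0.5],[0,0,0,0,0,0,0.5],[0,0,0,0,0,0,0.5]]]'
python3 - <<'E'
from h import *
s=monitor.get_state();print(s['eef_pos'],s['force'],s['moment'],s['width'],s['q'])
r=R.from_euler('xyz',s['ee_rot']).as_matrix();print(r.round(4),np.degrees(np.arctan2(r[1,0],r[0,0])))
for n in('scene','side'):snap(n,n+'9')
a=cv2.imread('pics/scene9.png');b=cv2.imread('pics/side9.png')
A=cv2.resize(a[100:310,120:360],None,fx=2.8,fy=2.8,interpolation=cv2.INTER_CUBIC)
B=cv2.resize(b[100:290,200:420],None,fx=3,fy=3,interpolation=cv2.INTER_CUBIC)
cv2.imwrite('pics/s9c.png',A);cv2.imwrite('pics/d9c.png',B)
E
```

```text
t: 13.4
eef_pos: [0.4096, -0.364, 0.1083]
ee_rot: [-3.14, 0.122, 0.907]
force: [-0.1, -0.3, -2.6]
width: 0.0504
[ 0.40955373 -0.36403207  0.10834852] [-0.07974787 -0.28974593 -2.55649638] [ 0.12187582 -0.1515169  -0.00156513] 0.05041511250606838 [-0.29479375  0.29199415 -0.52102818  0.1567339  -0.80929689 -2.0506094 ]
[[ 0.6112  0.7878 -0.0759]
 [ 0.7821 -0.6159 -0.095 ]
 [-0.1216 -0.0013 -0.9926]] 51.99331403641888
```

View pics/s9c.png

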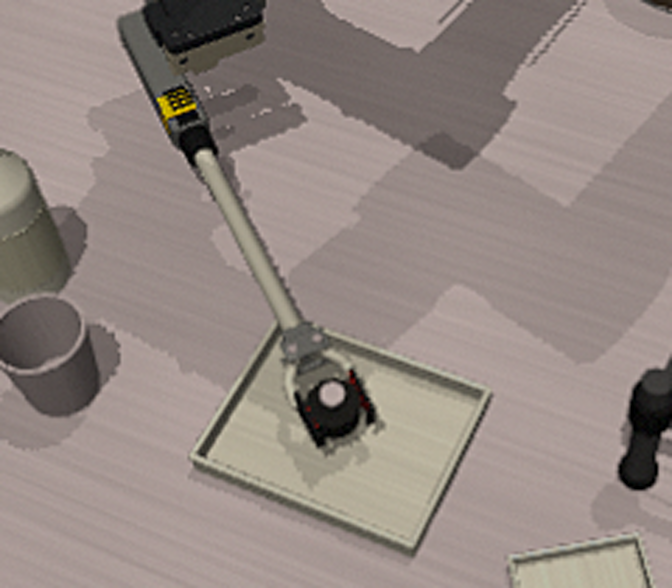

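View pics/d9c.png

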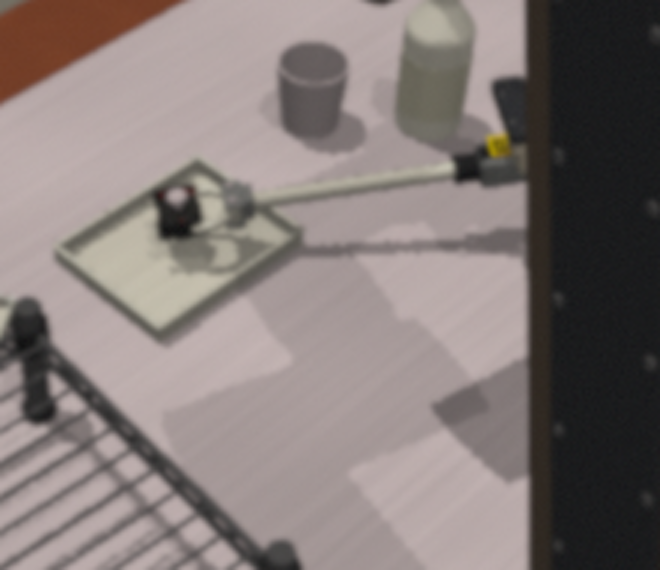

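```bash
python3 - <<'E'
from h import *
np.set_printoptions(precision=4,suppress=True)
f=load('scene9');g=load('side9')
c=lambda x,y:(120+x/2.8-.3,100+y/2.8-.3)
d=lambda x,y:(200+x/3-.3,100+y/3-.3)
for n,p,q in (('knob',c(334,391),d(178,197)),('yoke',c(303,343),d(239,200)),('ridge',c(178,103),d(498,146)),('shaft0',c(203,155),d(452,172)),('shaft1',c(295,322),d(260,197)),
 ('tray -x+y',c(490,392),d(299,236)),('tray +x+y',c(413,551),d(163,337)),('tray +x-y',c(193,460),d(58,253)),('tray -x-y',c(281,323),d(197,162))):
    print(n,*two(f,p,g,q))
E
```

```text
knob [ 0.6703 -0.0952  0.0673] 0.0018036758932087858
yoke [ 0.637  -0.1385  0.0582] 0.0015577442332454893
ridge [ 0.4934 -0.3199  0.1045] 0.0036665268979890805
shaft0 [ 0.5163 -0.2886  0.0783] 0.0038748733872439787
shaft1 [ 0.6241 -0.1516  0.0617] 0.0008067104194885499
tray -x+y [ 0.5774 -0.0624  0.0548] 0.14326911136200626
tray +x+y [ 0.6795 -0.0557 -0.111 ] 0.04352393691142695
tray +x-y [ 0.7577 -0.101   0.0085] 0.15982306375411517
tray -x-y [ 0.6621 -0.1251  0.1076] 0.029540060975703625
```

```bash
python3 -m jog '[[[0,0,-0.008,0,0,0,0.5],[0,0,-0.008,0,0,0,0.5],[0,0,-0.005,0,0,0,0.5],[0,0,0,0,0,0,0.5]]]'
python3 - <<'E'
from h import *
np.set_printoptions(precision=4,suppress=True)
f=load('scene9');g=load('side9')
c=lambda x,y:(120+x/2.8-.3,100+y/2.8-.3)
d=lambda x,y:(200+x/3-.3,100+y/3-.3)
for n,p,q in (('tray -x+y',c(490,392),d(163,337)),('tray +x+y',c(413,551),d(58,253)),('tray +x-y',c(193,460),d(197,162)),('tray -x-y',c(281,323),d(299,236))):
    print(n,*two(f,p,g,q))
s=monitor.get_state();print(s['eef_pos'],s['force'],s['moment'],s['width'])
for n in('scene','side'):snap(n,n+'10')
a=cv2.imread('pics/scene10.png');b=cv2.imread('pics/side10.png')
A=cv2.resize(a[190:300,180:320],None,fx=5,fy=5,interpolation=cv2.INTER_CUBIC)
B=cv2.resize(b[140:220,210:340],None,fx=6,fy=6,interpolation=cv2.INTER_CUBIC)
cv2.imwrite('pics/s10c.png',A);cv2.imwrite('pics/d10c.png',B)
E
```

```text
t: 14.0
eef_pos: [0.4093, -0.3642, 0.0869]
ee_rot: [-3.14, 0.123, 0.908]
force: [0.4, -0.1, -2.9]
width: 0.0507
tray -x+y [ 0.5958 -0.0056  0.01  ] 0.0015148785556000465
tray +x+y [ 0.7372 -0.0071  0.0096] 0.0003386619933669903
tray +x-y [ 0.7364 -0.1838  0.0137] 0.003282918312959915
tray -x-y [ 0.6005 -0.1826  0.0104] 0.0033556488832663005
[ 0.4093 -0.3642  0.0869] [ 0.3572 -0.0779 -2.9318] [ 0.0886 -0.1666  0.0281] 0.05065888299480911
```

View pics/s10c.png

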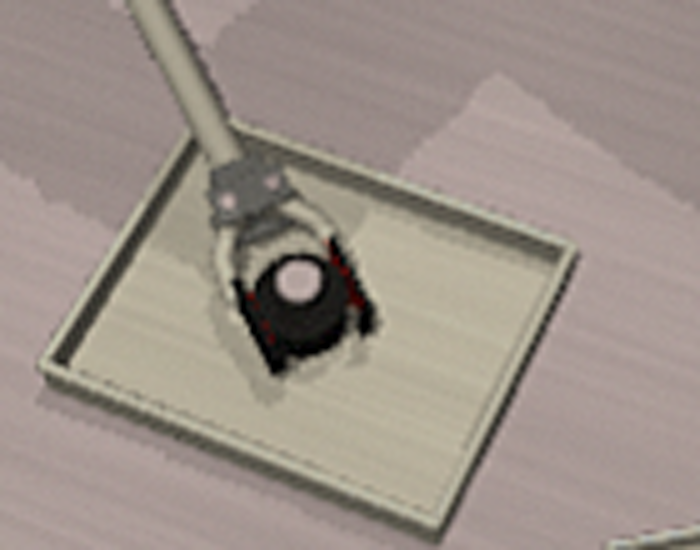

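View pics/d10c.png

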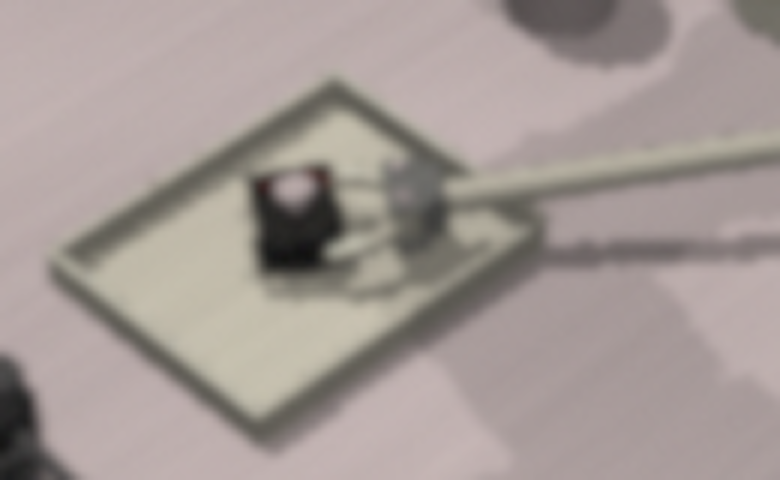

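```bash
python3 -m jog '[[[0,0,-0.002,0,0,0,0.5],[0,0,-0.001,0,0,0,0.5],[0,0,0,0,0,0,0.5]]]'; python3 -m jog '[[[0,0,-0.001,0,0,0,0.5],[0,0,0,0,0,0,0.5]]]'; python3 -c "
from h import *
f=snap('side','side11');b=f['px'][140:220,210:340,::-1];cv2.imwrite('pics/d11.png',cv2.resize(b,None,fx=6,fy=6,interpolation=cv2.INTER_CUBIC))
print(monitor.get_state()['moment'])"
```

```text
t: 14.48
eef_pos: [0.4097, -0.3643, 0.0845]
ee_rot: [-3.141, 0.122, 0.908]
force: [0.8, -0.2, -2.8]
width: 0.0501
t: 14.72
eef_pos: [0.4097, -0.3643, 0.0835]
ee_rot: [-3.141, 0.122, 0.908]
force: [-0.4, 0.3, -2.8]
width: 0.0506
[ 0.17145027 -0.18068671 -0.02522261]
```

View pics/d11.png

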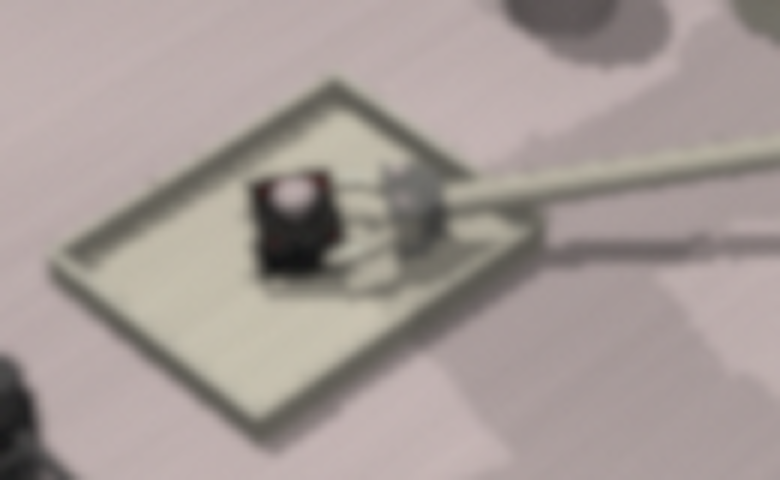

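```bash
python3 -m jog '[[[0,0,0,0,0,0,0.6],[0,0,0,0,0,0,0.63],[0,0,0,0,0,0,0.63]]]'; python3 -c "
from h import *
f=snap('side','side12');b=f['px'][140:220,210:340,::-1];cv2.imwrite('pics/d12.png',cv2.resize(b,None,fx=6,fy=6,interpolation=cv2.INTER_CUBIC))
f=snap('scene','scene12');b=f['px'][190:300,180:320,::-1];cv2.imwrite('pics/s12.png',cv2.resize(b,None,fx=5,fy=5,interpolation=cv2.INTER_CUBIC))
print(monitor.get_state()['moment'])"
```

```text
t: 15.15
eef_pos: [0.4097, -0.3643, 0.0836]
ee_rot: [-3.141, 0.122, 0.908]
force: [-0.4, 0.1, -2.1]
width: 0.0553
[ 0.27565167 -0.21470096  0.02793294]
```

View pics/d12.png

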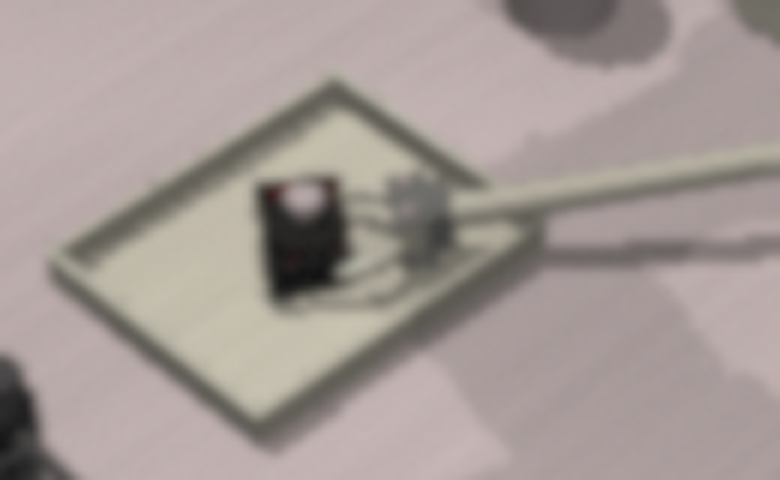

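View pics/s12.png

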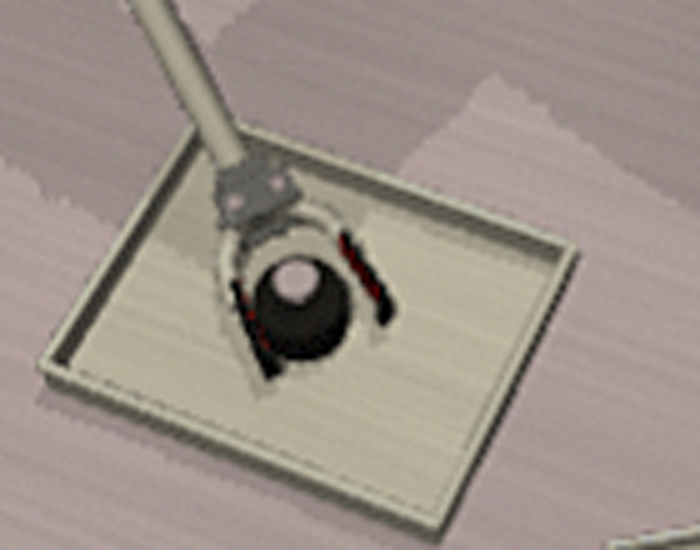

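```bash
python3 -m jog '[[[0.0024,-0.0018,0.003,0,0,0,0.64],[0,0,0.012,0,0,0,0.64],[0,0,0.015,0,0,0,0.64],[0,0,0.02,0,0,0,0.64],[0,0,0.01,0,0,0,0.64],[0,0,0,0,0,0,0.64]]]'; python3 -c "
from h import *
f=snap('side','side13');b=f['px'][100:240,200:420,::-1];cv2.imwrite('pics/d13.png',cv2.resize(b,None,fx=3.5,fy=3.5,interpolation=cv2.INTER_CUBIC))
f=snap('scene','scene13');b=f['px'][100:300,120:320,::-1];cv2.imwrite('pics/s13.png',cv2.resize(b,None,fx=3,fy=3,interpolation=cv2.INTER_CUBIC))
print(monitor.get_state()['moment'])"
```

```text
t: 16.0
eef_pos: [0.4126, -0.3662, 0.1447]
ee_rot: [3.14, 0.122, 0.907]
force: [-0.7, 0.6, -3.1]
width: 0.0564
[ 0.28737814 -0.18790116  0.00892707]
```

View pics/d13.png

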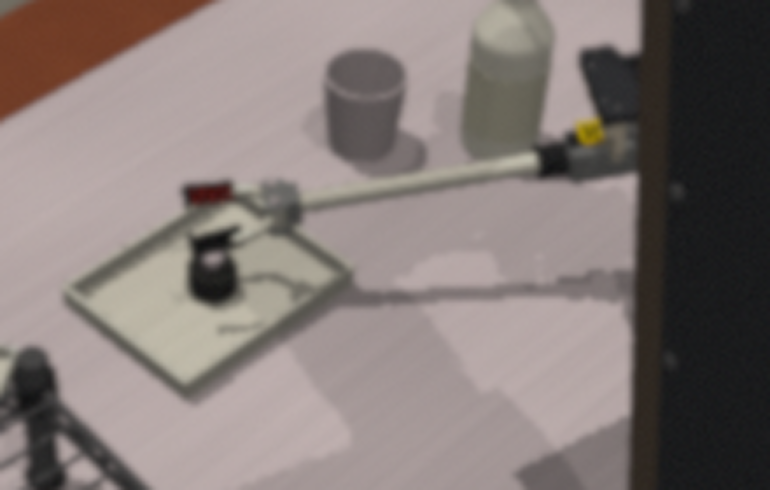

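View pics/s13.png

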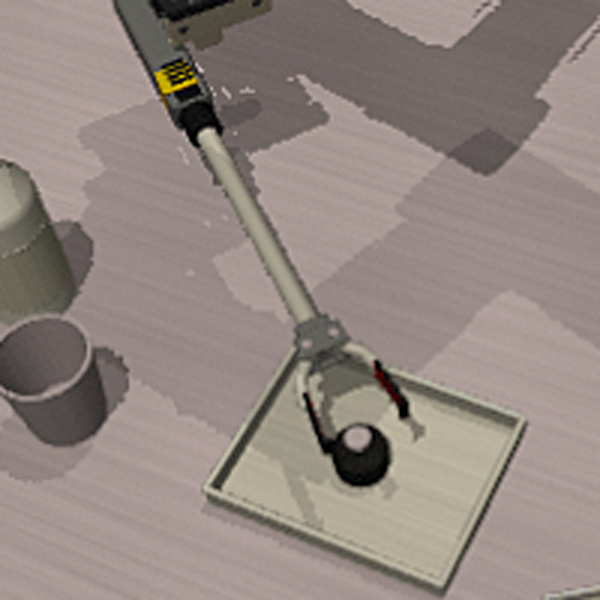

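```bash
python3 -m jog '[[[0,0,0,0,0,0,0.5],[0,0,0.005,0,0,0,0.47],[0,0,0.005,0.024,-0.019,0,0.47],[0,0,0,0.024,-0.019,0,0.47],[0,0,0,0.024,-0.019,0,0.47],[0,0,0,0.024,-0.019,0,0.47],[0.001,0,0,0,0,0.03,0.47],[0.002,0.001,0,0,0,0.066,0.47],[0.002,0.001,0,0,0,0.066,0.47],[0.002,0.001,0,0,0,0.066,0.47],[0.002,0.001,0,0,0,0.066,0.47],[0.002,0.001,-0.008,0,0,0.066,0.47],[0.002,0.001,-0.008,0,0,0.066,0.47],[0.002,0.001,-0.01,0,0,0.066,0.47],[0.002,0.001,-0.01,0,0,0.066,0.47],[0.002,0.001,-0.01,0,0,0.066,0.47],[0.002,0.001,-0.01,0,0,0.066,0.47],[0.002,0.001,-0.01,0,0,0.066,0.47],[0,0,-0.01,0,0,0,0.47],[0,0,0,0,0,0,0.47]]]' 25; python3 -c "
from h import *
f=snap('side','side14');b=f['px'][100:300,200:420,::-1];cv2.imwrite('pics/d14.png',cv2.resize(b,None,fx=3,fy=3,interpolation=cv2.INTER_CUBIC))
f=snap('scene','scene14');b=f['px'][80:300,120:400,::-1];cv2.imwrite('pics/s14.png',cv2.resize(b,None,fx=2.7,fy=2.7,interpolation=cv2.INTER_CUBIC))
print(monitor.get_state()['moment'])"
```

```text
t: 18.6
eef_pos: [0.4346, -0.3548, 0.0767]
ee_rot: [-3.14, -0.001, 1.663]
force: [-1.0, 0.2, -2.4]
width: 0.0417
[-0.18381515 -0.00833149  0.02289217]
```

View pics/d14.png

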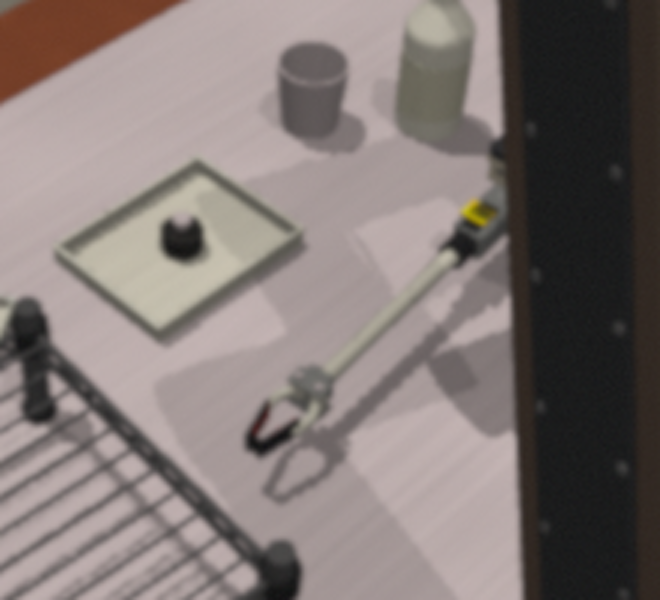

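View pics/s14.png

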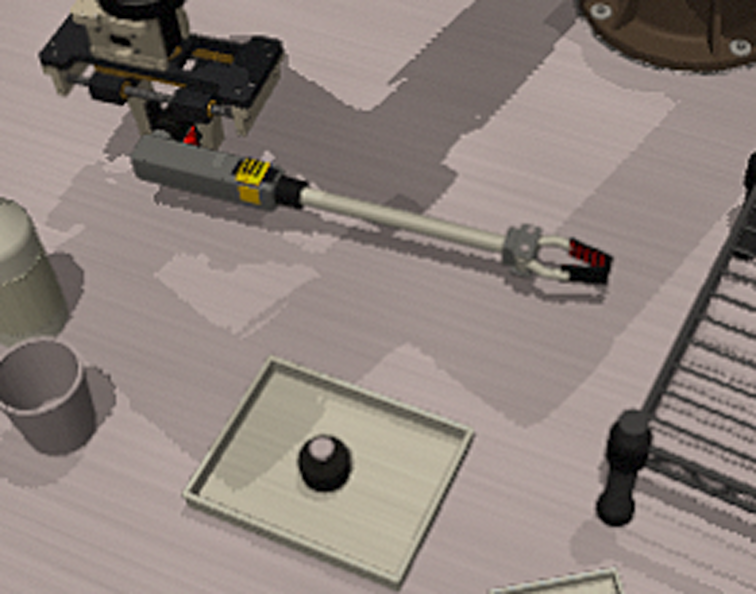

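```bash
python3 -m jog '[[[0,0,-0.01,0,0,0,0.47],[0,0,-0.01,0,0,0,0.47],[0,0,-0.01,0,0,0,0.47],[0,0,-0.008,0,0,0,0.47],[0,0,0,0,0,0,0.47]]]'; python3 -m jog '[[[0,0,-0.003,0,0,0,0.47],[0,0,0,0,0,0,0.47]]]'; python3 -m jog '[[[0,0,-0.003,0,0,0,0.47],[0,0,0,0,0,0,0.47]]]'
python3 -c "
from h import *
f=snap('scene','scene15');b=f['px'][80:300,120:400,::-1];cv2.imwrite('pics/s15.png',cv2.resize(b,None,fx=2.7,fy=2.7,interpolation=cv2.INTER_CUBIC))
print(monitor.get_state()['moment'])"
```

```text
t: 19.32
eef_pos: [0.4346, -0.3549, 0.0386]
ee_rot: [-3.14, -0.001, 1.663]
force: [0.1, -0.6, -2.3]
width: 0.0416
t: 19.58
eef_pos: [0.4352, -0.3551, 0.0367]
ee_rot: [3.141, 0.0, 1.664]
force: [0.6, 0.7, -2.4]
width: 0.0416
t: 19.82
eef_pos: [0.4352, -0.3552, 0.0337]
ee_rot: [3.141, 0.0, 1.663]
force: [-0.1, -0.7, -0.3]
width: 0.0415
[ 0.24492415 -0.06034167 -0.05709503]
```

View pics/s15.png

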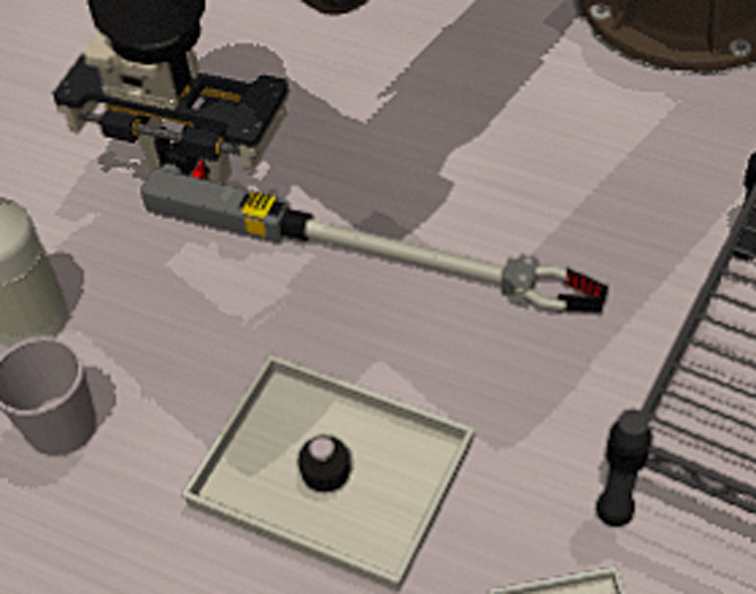

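```bash
python3 -m jog '[[[0,0,-0.0015,0,0,0,0.47],[0,0,-0.0015,0,0,0,0.47],[0,0,0,0,0,0,0.47],[0,0,0,0,0,0,0.55],[0,0,0,0,0,0,0.65],[0,0,0,0,0,0,0.75],[0,0,0,0,0,0,1],[0,0,0,0,0,0,1],[0,0,0,0,0,0,1]]]'
python3 -c "
from h import *
f=snap('wrist','w16')"
```

```text
t: 21.0
eef_pos: [0.435, -0.3552, 0.0304]
ee_rot: [-3.141, -0.0, 1.663]
force: [-0.5, -0.2, 0.7]
width: 0.0864
```

View pics/w16.png

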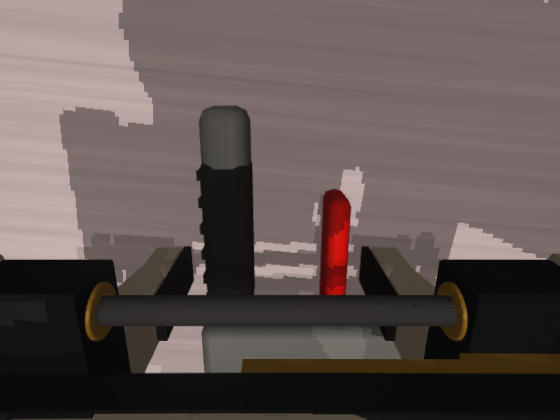

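Fingers are clear of the handle and trigger. I rise straight up and check.

```bash
python3 -m jog '[[[0,0,0.02,0,0,0,1],[0,0,0.04,0,0,0,1],[0,0,0.05,0,0,0,1],[0,0,0.05,0,0,0,1],[0,0,0,0,0,0,1],[0,0,0,0,0,0,1]]]'
python3 -c "
from h import *
snap('scene','scene17');snap('side','side17')
for n in('scene','side'):
  a,b=cv2.imread('pics/%s0.png'%n),cv2.imread('pics/%s17.png'%n);print(n)
f=load('scene17')
print('knob',onz(f,239.4,245,.043))"
```

```text
t: 21.8
eef_pos: [0.4347, -0.3548, 0.1903]
ee_rot: [3.141, -0.0, 1.663]
force: [0.4, 0.5, -0.6]
width: 0.0876
scene
side
knob [ 0.66908561 -0.09821712  0.043     ]
```

View pics/scene17.png

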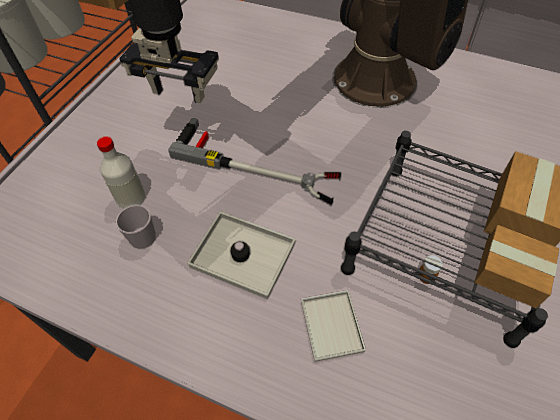

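View pics/side17.png

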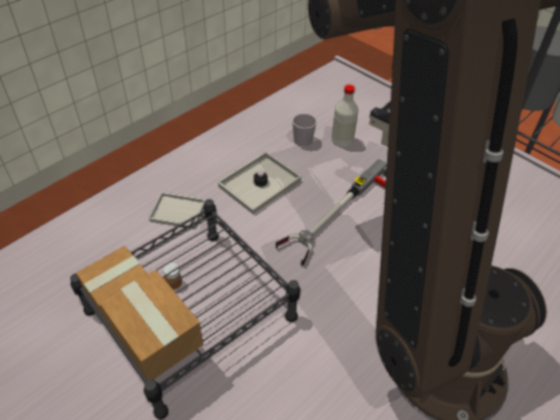

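The stopper stands upright in the larger tray, at (240,250) in the scene view. The reacher lies flat and free with its shaft along (230–305, 160–180). The tray corners, jar, bottle and cup are at the same pixels as at the start.

```bash
python3 -c "
from station import job_done
print(job_done())"
```

```text
the job is handed in; nothing more can be done
None
```

The job is done and handed in at about 22 s of the 54 s allowed.

**What I did:**
- I pinched the yellow lock button in flush (33 mm measured) and the jaws sprang open.
- I took the reacher by its handle and trigger, slid it in under the shelf and gripped the stopper with 28–30 N at the handle.
- I drew it out and swung it over the 140 × 180 mm tray, tilted about 7° nose-down. I lowered it to a few millimetres above the floor by my estimate and let it go there.
- I laid the reacher flat near its starting place.

**Last checks:**
- **Stopper:** it stands upright in the tray at about (0.67, -0.10), near the centre.
- **Reacher:** it lies free and flat on the worktop with its jaws open.
- **Tray, jar, bottle and cup:** all look to be where they were in the first pictures, judged by eye.
- **Forces:** readings taken at the end of each move stayed under about 10 N. The gripper's fingers never touched the stopper.

**What disagreed:**
- The cameras differed by up to about 5 mm on positions. Measured heights came out up to 9 mm off, and I allowed for both.
- The nose nodded a few millimetres when I eased the grip to release the stopper. One jaw pad was then very close to it or touching, so I moved the jaws 3 mm sideways before raising them. The stopper stayed upright.

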